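# Clamp the tag applicator in its shelf holder

### The job

Clamp the tag applicator in its wooden holder: turn the clamp knob loose, slide the stop back to make room, and lay the applicator flat in the channel with its jaw end towards the fixed cheek. Then slide the stop up so that the applicator is held snug, touching both cheeks, and turn the knob fully tight again. Leave everything else on the shelf where it is.

Things in the scene. Friction and masses are not known exactly. Their poses are not given: they have to be found in the camera images.
- holder: Fixed wooden holder: board 130 (its x) x 300 (its y) x 18 mm, origin at the centre of its underside on the work surface, z up. At its +y end the fixed cheek: wooden block 100 mm wide (x), z 18 to 63 mm, inner face at y = +120 mm, back at y = 145 mm. The sliding stop runs along y over the channel, on the -y side of this cheek.
- channel (a point): Middle of the channel's floor where it meets the fixed cheek (holder x = 0, y = +120 mm, z = 18 mm); same axes as the holder. The channel runs along y between two dark steel strips 10 mm wide and 10 mm high (tops at holder z = 28 mm), centred at x = +-32 mm, so it is 54 mm wide; in its floor a slot 28 mm wide holds two brake strips, just below the floor, part of the clamp.
- stop (a joint): Sliding stop: dark wooden block 96 (x) x 50 (y) mm, top at holder z = 63 mm, knob in the middle of its top. Value = clear gap in m between the cheek and the stop's flat face: face at holder y = 0.120 - value, knob axis at y = 0.095 - value, x = 0. Range 0 to 0.20. Knob loose: slides with about 2 N, can be dragged by the knob; tight: locked, holds about 20 N. Starts locked, gap 0.06 to 0.135.
- knob (a joint): Clamp knob on the stop, upright axis: steel bar 60 mm long, 14 wide, 26 high (holder z 74 to 100 mm) on a short stem. Value 0 to 1.45 rad (end stops): 0 = loose, bar along the holder's y; grows clockwise seen from above. Bites from about 0.9; free below 0.7, tight above 1.2; stays where left. Turning needs 0.1 Nm loose, 0.25 tight. Starts tight (1.25 to 1.42), bar nearly across.
- knob_grip (a point): Point on the knob's axis at the height to grip, 90 mm above the holder's origin (a TCP there keeps the fingertips 8 mm clear of the stop); its y axis lies along the bar, its x axis across it. It rides with the stop and turns with the knob.
- applicator: Plier-shaped tag applicator, faded blue, rigid, flat, 160 mm long (x -80 to 80), 44 wide, 0.35 kg; origin at centre of underside. +x is the jaw end: head 44 wide, 36 high, x 10 to 60, then two short jaws; two slim handles, 30 high, end at x = -80. Grip across the middle block (x -32 to 10, 30 wide, 42 high), fingertips 14 mm or more above its underside to clear the strips.
- applicator_nose (a point): Middle of the tip of the jaw end, 80 mm from the applicator's origin along its +x, 18 mm up.
- tin: Bystander: dented round aluminium pin tin, 78 mm across, 55 mm high, origin under its centre; loose.
- dish: Bystander: ceramic dish with tag buttons, 96 mm across, 34 mm high, origin under its centre; loose.
- tag_a: Bystander: flat brown cattle tag, 77 x 62 x 5 mm, lying in front of the holder; origin on its underside.
- tag_b: Bystander: the same sort of tag, lying on the right near the robot.
- jar: Bystander: amber jar, 56 mm across, 145 mm high, standing near the holder's -y end; origin under its centre; loose.
- brush: Bystander: brush, 190 mm long, lying to the left of the holder; origin on its underside.
Mind the look-alikes: they are no part of the job. What is shaped like the applicator but yellow is not meant.

How it is judged (in metres and radians):
On the way, in this order (a step that is already met when the one before it is completed fails the run):
1. the clamp knob is turned loose, the stop still standing where it was locked (value of joint knob below 0.7 rad and value of joint stop below 0.155 m), for 0.1 s.
2. the stop is slid back to make room (value of joint stop above 0.163 m), for 0.1 s.
3. the applicator lies flat in the channel, jaw end towards the fixed cheek, let go (z of applicator in the frame of holder below 0.022 m and x of applicator in the frame of holder between -0.01 and 0.01 m and angle between the x axis of applicator and the y axis of holder, either way round below 0.12 rad and y of applicator_nose in the frame of holder between 0.06 and 0.123 m and contact force between the fingers and applicator below 0.1 N), for 0.2 s.
At the end, for the whole second after the job is handed in: Applicator at rest flat in the channel (within 4 mm of its floor, 10 mm of centre, 0.12 rad), released, jaw end within 4 mm of the fixed cheek; stop against its handles (gap 155 to 164 mm); knob tight, beyond 1.2 rad (z of applicator in the frame of holder below 0.022 m and x of applicator in the frame of holder between -0.01 and 0.01 m and angle between the x axis of applicator and the y axis of holder, either way round below 0.12 rad and y of applicator_nose in the frame of holder between 0.116 and 0.123 m and value of joint stop between 0.155 and 0.164 m and value of joint knob above 1.2 rad and linear speed of applicator below 0.01 m/s); the robot touches nothing.
It fails at once if a bystander (tin, dish, jar, brush or either tag) is moved more than 25 mm (distance of any of tin, dish, tag_a, tag_b, jar, brush from where it was at the start of the episode above 0.025 m).
It fails at once if the jar, the tin or the dish is tipped over (angle between any of jar, tin, dish's own z axis and vertical above 0.5 rad).
It also fails if it takes over 72 s, if anything falls off the work surface, if the arm or the gripper's body presses on something with over 40 N, if the wrist force passes 120 N, or if a joint passes its speed limit or range.

### The arm

A 6-joint arm with a two-finger parallel gripper is mounted at the origin on the work surface. World frame = base frame: x ahead of the robot, y to its left, z up, the work surface at z = 0. Lengths are in m, angles in degrees, forces in N, time in s.
With the tool pointing down it reaches from about 0.325 to 0.85 m from the base axis. Payload 15.5 kg.
Tool frame: the origin (TCP) lies between the finger pads, 19 mm behind the fingertips; this is the grasp point; y points along the fingers, x is the direction in which the jaws open and shut, and the axes are right-handed (so a half turn about y gives the same grasp; the last joint's range is limited). The gripper opens to 91 mm and grips with 3 to 60 N. Pads are 32 mm wide; open, the fingers measure 118 mm over their backs; the gripper's body (76 mm by 178 mm) begins 60 mm behind the grasp point.
Start: joints at [-75.831, 28.281, 77.091, -0, 74.628, -5.472], TCP at [0.21, -0.589, 0.233] pointing down, gripper open.
Joint ranges: [-166.48, 166.48], [-47.26, 123.95], [12.59, 153.08], [-70.14, 250.14], [6.76, 159.57], [-176.63, 176.63]. Speed limits (degrees/s): [108.29, 108.29, 147.25, 172.46, 172.46, 172.46].

### API

Orientations are given as a 3x3 rotation matrix whose columns are the frame's x, y, z axes.
In Python, from bench import ctrl gives the robot as it stands. The module is installed in compiled form; this text tells all that it offers. Calls block until the motion is done:
- ctrl.goto(position, orientation): joint-space move of the TCP to a pose.
- ctrl.move_l(position, vel=0.15, ori=None, contact_N=None): straight line of the TCP; ori=None keeps the orientation; vel is the mean speed in m/s. With contact_N (N) it stops when the force on the tool has changed by that much, and returns True; else False.
- ctrl.movej(angles): joint-space move.
- ctrl.command_gripper(opening): opening from 0.0 (shut) to 1.0 (fully open); the grip force is fixed at half the most; returns when the fingers have stopped.
- ctrl.sleep(seconds).
- ctrl.ik(position, orientation): joint angles nearest the present ones, or None.
- ctrl.read_camera(name): name is "side" or "top" or "wrist"; returns the picture (420x560x3 uint8, blue, green, red); there is no depth.
- ctrl.camera_params(name): a dict with "fx", "fy", "cx", "cy" (pixels), "pose" (4x4, takes a point from camera to world coordinates); the wrist camera has in their place "T_tool_cam" (4x4, takes a point from camera to tool coordinates, whose origin is the TCP and whose axes are the tool frame's). Camera axes: x right, y up, looking along -z (the intrinsics and any distortion apply to the point x, -y, -z); pixel columns grow to the right and rows downward; lengths in m; the calibration is good to about 2 mm. A picture is of the moment at which its call begins: read the wrist's pose just before it. camera_params takes no time and is no camera call.
A pose or a line that the arm cannot do raises ctrl.MotionError and nothing moves.
- ctrl.sign_off(): hands the job in, once; it reports no verdict.
Readings, each from a call of its own:
- ctrl.current_t(): time.
- ctrl.current_q(): joint angles.
- ctrl.current_dq(): joint speeds.
- ctrl.current_effort(): joint torques, N m.
- ctrl.current_tool_pos(): TCP position.
- ctrl.current_eef_rot(): TCP orientation.
- ctrl.current_contact_force(): force on the tool from outside, world axes, zero at the start.
- ctrl.current_wrist_torque(): the same for the moment, N m.
- ctrl.current_grip_width(): opening from 0.0 (shut) to 1.0 (fully open).
Only numpy, scipy, OpenCV 4.12 (cv2) and the standard library are available. Lean on these libraries where they do the work, as an engineer would, in place of code of your own. Each camera call takes 0.05 s, during which the arm holds its last target.

## Working session

There is one attempt and no reset: what is moved stays moved. The work goes in short steps, each a Python script; the robot and the scene stay as the last script left them, time stands still between calls to the robot, and variables do not carry over. Pictures are saved under pics/ and viewed, and the job is handed in when it is done.

```bash
mkdir -p pics
python3 - <<'E'
from bench import ctrl
import cv2,numpy as np
np.set_printoptions(precision=4,suppress=True)
for n in ["side","top","wrist"]:
    cv2.imwrite(f"pics/{n}0.png",ctrl.read_camera(n)); print(n,ctrl.camera_params(n))
print(ctrl.current_t(),ctrl.current_tool_pos(),ctrl.current_eef_rot())
E
```

```text
side {'fx': 434.53297977185656, 'fy': 434.53297977185656, 'cx': 279.8875600925109, 'cy': 214.12510951753129, 'pose': array([[-0.6536,  0.5845, -0.4808, -0.0878],
       [-0.7567, -0.4926,  0.4298,  0.4688],
       [ 0.0144,  0.6448,  0.7642,  1.0091],
       [ 0.    ,  0.    ,  0.    ,  1.    ]])}
top {'fx': 435.1227307964614, 'fy': 435.1227307964614, 'cx': 276.9524103532438, 'cy': 213.26148646272307, 'pose': array([[-0.0045,  0.9951, -0.0991,  0.3432],
       [-1.    , -0.0048, -0.0029, -0.0297],
       [-0.0034,  0.0991,  0.9951,  1.4544],
       [ 0.    ,  0.    ,  0.    ,  1.    ]])}
wrist {'fx': 315.6484690016543, 'fy': 315.6484690016543, 'cx': 280.4938856188902, 'cy': 209.8751872162756, 'T_tool_cam': array([[ 1.    ,  0.0005, -0.0008,  0.0006],
       [-0.0009,  0.2352, -0.9719, -0.1526],
       [-0.0002,  0.9719,  0.2352,  0.0652],
       [ 0.    ,  0.    ,  0.    ,  1.    ]])}
0.15 [ 0.21   -0.5884  0.2323] [[ 0.3361 -0.0002  0.9418]
 [-0.9418  0.0009  0.3361]
 [-0.0009 -1.      0.0001]]
```

View pics/top0.png

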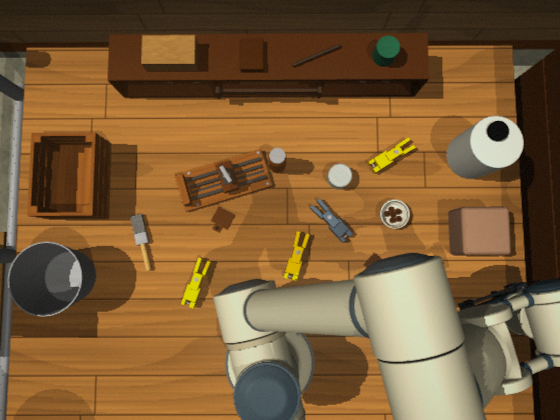

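View pics/side0.png

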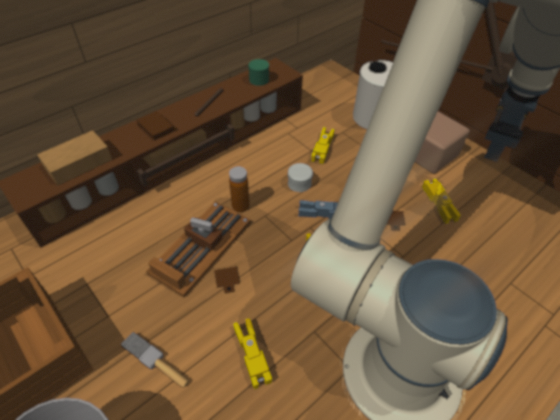

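View pics/wrist0.png

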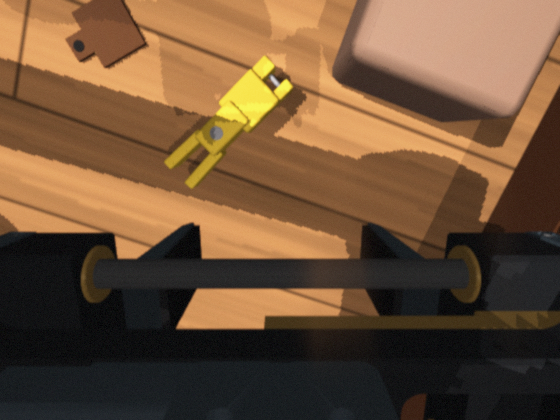

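The top view shows the holder at about (225,180) with its fixed cheek at the left (185,190), the stop and knob at (226,176), the jar at (278,158), the tin at (340,176) and the dish at (395,213). The candidates for the applicator are yellow at (392,155), (298,255) and (197,282), yellow seen near tag_b in the wrist view, and blue-grey at (332,220). Only the blue-grey one fits "faded blue", so I'll enlarge that area.

Run:
```python
import cv2
a=cv2.imread("pics/top0.png")
cv2.imwrite("pics/c1.png",cv2.resize(a[130:260,165:365],None,fx=4,fy=4,interpolation=cv2.INTER_CUBIC))
```

```text
(no output)
```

View pics/c1.png

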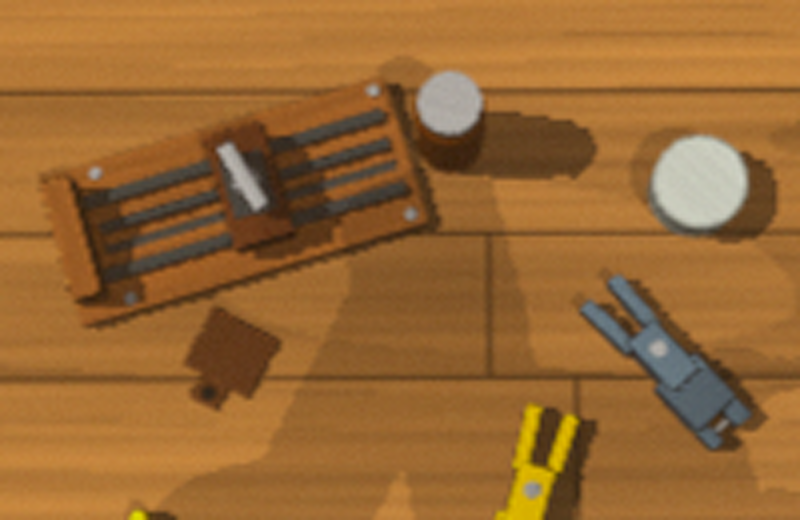

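The crop confirms a blue-grey plier. Its handles are at the upper left (crop 600,290) and its jaws at the lower right (crop 730,440). The wood cheek is at the left end of the holder. Next I'll make rough positions, then look closer with the wrist camera.

```bash
cat > h.py <<'E'
from bench import ctrl
import cv2,numpy as np
np.set_printoptions(precision=4,suppress=True)
def pose(n,T=None):
    p=ctrl.camera_params(n)
    if n!="wrist": return p,p["pose"]
    if T is None:
        T=np.eye(4);T[:3,:3]=ctrl.current_eef_rot();T[:3,3]=ctrl.current_tool_pos()
    return p,T@p["T_tool_cam"]
def cast(px,z,p,P):
    px=np.atleast_2d(px).astype(float)
    d=np.c_[(px[:,0]-p["cx"])/p["fx"],-(px[:,1]-p["cy"])/p["fy"],-np.ones(len(px))]@P[:3,:3].T
    o=P[:3,3]; s=(z-o[2])/d[:,2]
    return o+d*s[:,None]
def proj(X,p,P):
    c=(np.atleast_2d(X)-P[:3,3])@P[:3,:3]
    return np.c_[p["cx"]+p["fx"]*c[:,0]/-c[:,2],p["cy"]-p["fy"]*c[:,1]/-c[:,2]]
def R(th): # tool down, jaw dir (tool x) at angle th(rad) in world
    x=np.array([np.cos(th),np.sin(th),0]);y=np.array([0,0,-1.]);return np.c_[x,y,np.cross(x,y)]
def shot(name):
    p,P=pose("wrist"); im=ctrl.read_camera("wrist"); cv2.imwrite(f"pics/{name}.png",im); np.save(f"pics/{name}.npy",P); return im,p,P
E
python3 - <<'E'
from h import *
p,P=pose("top")
c=lambda l:np.array(l)/4+[165,130]
b=cast(c([(388,80),(435,222),(88,325)]),.018,p,P);print("board",b,np.linalg.norm(b[1]-b[0]),np.linalg.norm(b[1]-b[2]),"ctr",(b[0]+b[2])/2)
k=cast(c([(228,148),(258,205)]),.1,p,P);print("knob",k,k.mean(0),np.linalg.norm(k[0]-k[1]))
a=cast(c([(598,292)]),.03,p,P);j=cast(c([(730,430)]),.03,p,P);print("app",a,j,np.linalg.norm(a-j),(a+j)/2)
print("jar",cast(c([(450,103)]),.145,p,P),"tin",cast(c([(700,182)]),.055,p,P),"tag",cast(c([(233,352)]),.0,p,P),"dish",cast([(395,213)],.034,p,P))
print(R(np.arctan2(-.94,.336)),ctrl.current_eef_rot())
E
```

```text
board [[ 0.7006  0.0239  0.018 ]
 [ 0.5795 -0.0152  0.018 ]
 [ 0.4945  0.2733  0.018 ]] 0.12723540346027964 0.30074135343644776 ctr [0.5976 0.1486 0.018 ]
knob [[0.6261 0.1474 0.1   ]
 [0.5803 0.1234 0.1   ]] [0.6032 0.1354 0.1   ] 0.05167522900917457
app [[ 0.5185 -0.1494  0.03  ]] [[ 0.4044 -0.2558  0.03  ]] 0.15605216613362694 [[ 0.4614 -0.2026  0.03  ]]
jar [[ 0.6508 -0.0283  0.145 ]] tin [[ 0.6053 -0.2316  0.055 ]] tag [[0.473  0.1549 0.    ]] dish [[ 0.4837 -0.4125  0.034 ]]
[[ 0.3366  0.      0.9417]
 [-0.9417  0.      0.3366]
 [ 0.     -1.      0.    ]] [[ 0.3361 -0.0002  0.9418]
 [-0.9418  0.0009  0.3361]
 [-0.0009 -1.      0.0001]]
```

Run:
```python
from h import *
d=np.deg2rad
ctrl.goto([.49,.115,.25],R(d(-73.5)));shot("w1");print(ctrl.current_t(),ctrl.current_q())
for th in (-62,-73,16,28): print(th,ctrl.ik([.60,.135,.09],R(d(th))))
```

```text
2.875 [ 6.3451 17.4437 92.5352 -0.0027 70.0227 79.894 ]
-62 [ 7.1191 36.756  86.8357 -0.     56.4082 69.1191]
-73 [ 7.1191 36.756  86.8357 -0.     56.4082 80.1191]
16 [ 7.1191 36.756  86.8357 -0.     56.4082 -8.8809]
28 [  7.1191  36.756   86.8357  -0.      56.4082 -20.8809]
```

View pics/w1.png

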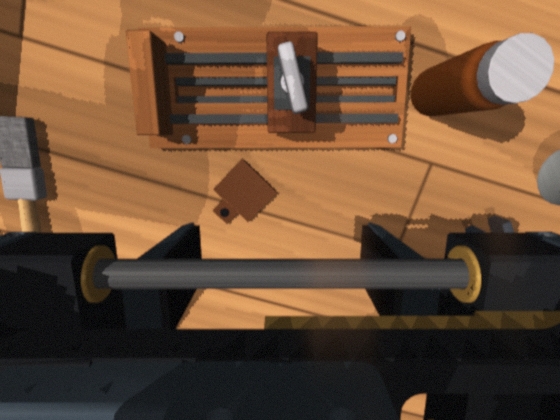

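The wrist view shows the holder: cheek at (147,83), stop at (292,82), knob bar from (288,45) to (298,108), jar at (515,68). I'll measure from an enlargement.

Run:
```python
import cv2
a=cv2.imread("pics/w1.png")
cv2.imwrite("pics/c2.png",cv2.resize(a[15:160,215:415],None,fx=4,fy=4,interpolation=cv2.INTER_CUBIC))
cv2.imwrite("pics/c3.png",cv2.resize(a[15:160,115:245],None,fx=4,fy=4,interpolation=cv2.INTER_CUBIC))
```

```text
(no output)
```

View pics/c2.png

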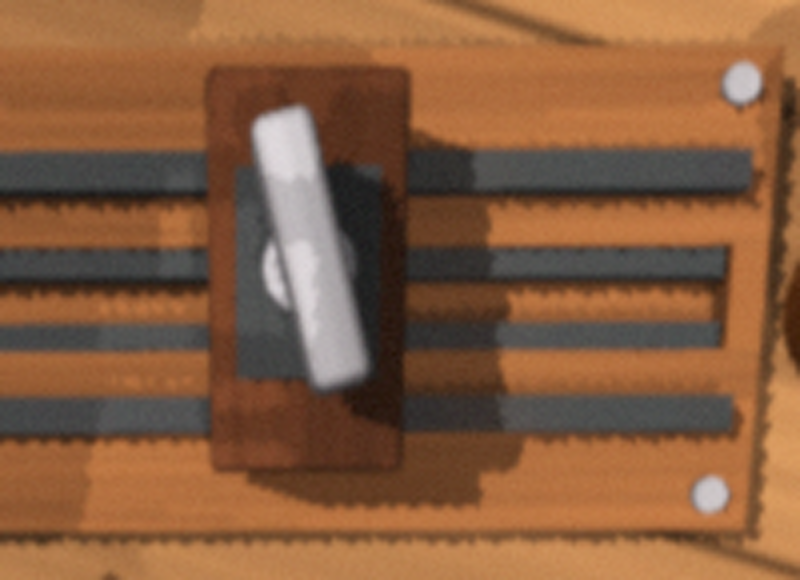

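View pics/c3.png

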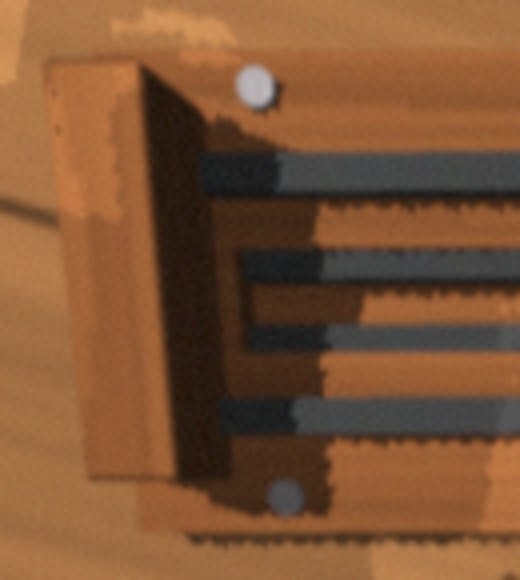

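```bash
cat > meas.py <<'E'
from h import *
p=ctrl.camera_params("wrist");P=np.load("pics/w1.npy")
A=lambda l:np.array(l)/4+[215,15]-.375*0; B=lambda l:np.array(l)/4+[115,15]
bd=cast(np.r_[A([(783,45),(747,532)]),B([(138,528)])],.018,p,P)
ch=cast(B([(45,62),(138,62),(176,476),(90,478)]),.063,p,P)
st=cast(A([(207,70),(408,68),(402,467),(212,470)]),.063,p,P)
sr=cast(np.r_[A([(752,167),(732,413)]),B([(280,172),(295,414)])],.028,p,P)
kn=cast(A([(280,112),(340,372)]),.1,p,P)
N=np.linalg.norm
print("board",N(bd[0]-bd[1]),N(bd[1]-bd[2]),"c",(bd[0]+bd[2])/2)
print("cheek",N(ch[0]-ch[1]),N(ch[1]-ch[2]),N(ch[3]-ch[2]))
print("stop",N(st[0]-st[1]),N(st[1]-st[2]))
ang=lambda v:np.degrees(np.arctan2(v[1],v[0]))
ys=[bd[2]-bd[1],ch[1]-ch[2],st[1]-st[2],sr[2]-sr[0],sr[3]-sr[1],sr[0]-sr[1],bd[0]-bd[1],st[0]-st[1]]
print("angs",[round(ang(v),2) for v in ys], "strip sep",N(sr[0]-sr[1]))
th=np.deg2rad(np.mean([ang(bd[2]-bd[1])-90,ang(sr[2]-sr[0])-90,ang(sr[3]-sr[1])-90]))
hx=np.array([np.cos(th),np.sin(th)]);hy=np.array([-hx[1],hx[0]])
print("theta",np.degrees(th))
f=lambda q:np.c_[q[:,:2]@hx,q[:,:2]@hy]
for n,q in dict(bd=bd,ch=ch,st=st,sr=sr,kn=kn).items(): print(n,f(q).tolist())
print("knob ang",ang(kn[0]-kn[1]),"len",N(kn[0]-kn[1]),kn.mean(0))
E
python3 meas.py
```

```text
board 0.13146319103774168 0.30173020867799477 c [0.5986 0.1524 0.018 ]
cheek 0.022603384443670587 0.09787711549078765 0.022528788785650476
stop 0.04895010025893771 0.09432080238849282
angs [np.float64(106.21), np.float64(16.66), np.float64(17.05), np.float64(106.75), np.float64(106.51), np.float64(16.61), np.float64(17.3), np.float64(106.97)] strip sep 0.06461783168973212
theta 16.492592664636405
bd [[0.6822672694099386, -0.17378672866261677], [0.5508172434835303, -0.17564718069703567], [0.5522804920605441, 0.12607947992888272]]
ch [[0.6653176946171911, 0.11945178156526633], [0.6653032326539405, 0.09684840174807999], [0.5674265536124533, 0.09655610633813126], [0.5669387914591361, 0.1190796143293444]]
st [[0.6634678971789055, -0.017165227239601965], [0.6638774385496249, -0.06611361425312595], [0.5695610448279645, -0.0670255564387268], [0.5688456478303227, -0.017415722100500124]]
sr [[0.6492285578256348, -0.1644683627471408], [0.5846108608619532, -0.1646003149822947], [0.6481386399075627, 0.07382078505595925], [0.5845450568536559, 0.07412529543732795]]
kn [[0.6447176545779116, -0.03444183382145512], [0.5904714516003554, -0.048295484741813215]]
knob ang 30.81883917889367 len 0.05598726802859172 [0.6039 0.1357 0.1   ]
```

Measurements agree with the given sizes: holder theta ≈16.7°, knob axis ≈(0.603,0.135), gap ≈0.112, knob ≈1.32 rad. Next I grip the knob and loosen it.

```bash
cat >> h.py <<'E'
TH=np.deg2rad(16.7)
_t=np.deg2rad(16.4926);O=.6166*np.array([np.cos(_t),np.sin(_t)])-.0245*np.array([-np.sin(_t),np.cos(_t)])
HX=np.array([np.cos(TH),np.sin(TH)]);HY=np.array([-HX[1],HX[0]])
def H(x,y,z): return np.r_[O+x*HX+y*HY,z]
def toH(w): w=np.atleast_2d(w);return np.c_[(w[:,:2]-O)@HX,(w[:,:2]-O)@HY,w[:,2]]
E
python3 - <<'E'
from h import *
k=np.array([.6033,.1352]);print("O",O,toH(np.r_[k,.09]))
Rk=R(np.deg2rad(-59.2))
ctrl.goto(np.r_[k,.16],Rk)
print(ctrl.move_l(np.r_[k,.09],.1,contact_N=15),ctrl.current_contact_force())
ctrl.command_gripper(.0);print(ctrl.current_grip_width()*91,ctrl.current_contact_force(),ctrl.current_wrist_torque())
q=np.array(ctrl.current_q());
for s in (24,48,71):
    t=q.copy();t[5]-=s;ctrl.movej(t.tolist());print(s,ctrl.current_t(),ctrl.current_contact_force(),ctrl.current_wrist_torque())
shot("w2")
E
```

```text
O [0.5982 0.1516] [[ 0.0002 -0.0171  0.09  ]]
False [ 0.2263  0.276  -0.1911]
19.986717555220146 [-2.1813  4.4298  2.2359] [ 0.86    0.4014 -0.0236]
24 5.95 [ 1.4421 -0.9964 -1.3683] [-0.1529 -0.3216  0.0209]
48 6.45 [ 3.7136 -0.4603 -1.5498] [-0.1063 -0.7991  0.1318]
71 6.9333 [ 4.7776 -0.1455 -3.8708] [ 0.0398 -1.1568  0.0594]
```

View pics/w2.png

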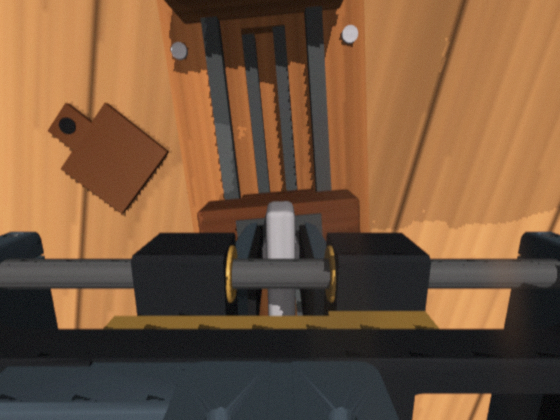

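The knob bar at (281,230) now lies along the holder and follows the gripper. Next I slide the stop back.

Run:
```python
from h import *
print(ctrl.current_grip_width()*91, toH(ctrl.current_tool_pos()))
t=H(0,-.0171-.0745,.09)
print(ctrl.move_l(t,.07,contact_N=25),ctrl.current_contact_force(),toH(ctrl.current_tool_pos()))
ctrl.command_gripper(1.0)
p=ctrl.current_tool_pos();ctrl.move_l([p[0],p[1],.2],.2)
# view applicator
d=np.deg2rad
ctrl.goto([.35,-.13,.25],R(d(-118)));shot("w3");print(ctrl.current_t(),ctrl.current_q())
cv2.imwrite("pics/top1.png",ctrl.read_camera("top"))
```

```text
20.374369952556286 [[ 0.0006 -0.0166  0.0901]]
False [ 5.6853  0.2736 -4.2319] [[ 0.0006 -0.0918  0.0901]]
11.7 [-29.5228   6.4862 107.859    0.0053  65.6644  88.3862]
```

View pics/w3.png

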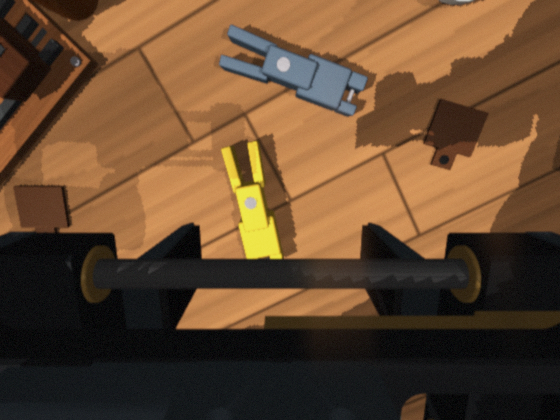

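View pics/top1.png

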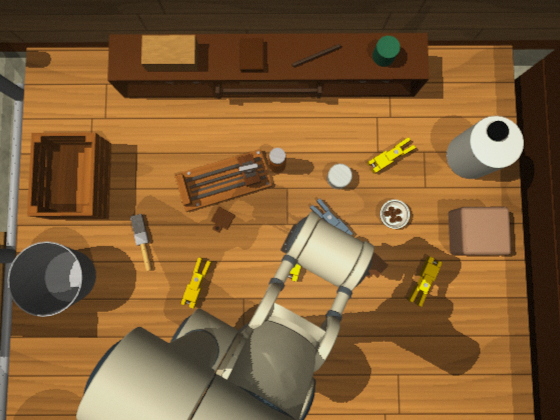

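The stop is now at the right end of the holder in the top view (256,168). In the wrist view the blue-grey plier has handles at (230,45), pivot at (283,64) and jaws at (358,95). The yellow one at (250,200) is the look-alike. I'll enlarge to confirm and measure.

Run:
```python
import cv2
a=cv2.imread("pics/w3.png")
cv2.imwrite("pics/c4.png",cv2.resize(a[10:130,205:385],None,fx=4.4,fy=4.4,interpolation=cv2.INTER_CUBIC))
```

```text
(no output)
```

View pics/c4.png

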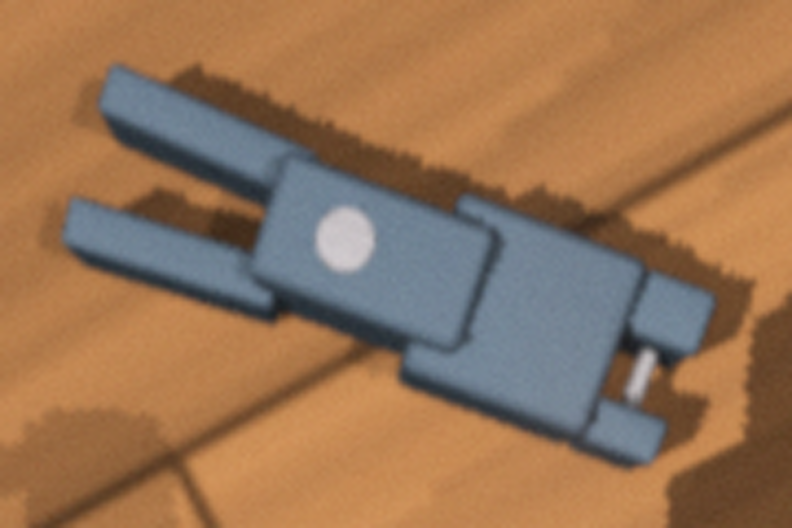

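```bash
python3 - <<'E'
from h import *
p=ctrl.camera_params("wrist");P=np.load("pics/w3.npy")
A=lambda l:np.array(l)/4.4+[205,10]
m=cast(A([(290,155),(497,232),(458,348),(250,270)]),.042,p,P)
h=cast(A([(645,268),(583,433)]),.036,p,P)
e=cast(A([(115,65),(100,105),(73,198),(63,233)]),.03,p,P)
N=np.linalg.norm
print("mid sides",N(m[0]-m[1]),N(m[1]-m[2]),N(m[2]-m[3]),"head w",N(h[0]-h[1]))
mc=m.mean(0);hc=h.mean(0);ec=e.mean(0)
for a,b in ((ec,hc),(mc,hc),(ec,mc),(m[0],m[1]),(m[3],m[2])):
    v=b-a;print(np.degrees(np.arctan2(v[1],v[0])),N(v[:2]))
print(mc,hc,ec)
th=np.arctan2(*(hc-ec)[[1,0]]);ax=np.r_[np.cos(th),np.sin(th)]
print("origins",mc[:2]+.011*ax,hc[:2]-.06*ax,ec[:2]+.08*ax,np.degrees(th))
# channel place
for t in (th,):
  for s in(-90,90): print(s,ctrl.ik(np.r_[mc[:2],.035],R(t+np.deg2rad(s))),)
for s in(-90,90): print(s,ctrl.ik(H(0,.03,.053),R(TH+np.pi/2+np.deg2rad(s))))
# stop check from top image
E
python3 - <<'E'
import cv2
a=cv2.imread("pics/top1.png")
cv2.imwrite("pics/c5.png",cv2.resize(a[140:215,165:295],None,fx=6,fy=6,interpolation=cv2.INTER_CUBIC))
E
```

```text
mid sides 0.052329038801060476 0.027639841778685156 0.05358640509199297 head w 0.0409419976246994
-137.84083271614438 0.1380725695435302
-137.96374949485966 0.063678401643531
-137.73562132651213 0.07439443986109977
-136.73976497930792 0.052329038801060476
-137.24295024703414 0.05358640509199297
[ 0.4637 -0.2027  0.042 ] [ 0.4164 -0.2453  0.036 ] [ 0.5187 -0.1526  0.03  ]
origins [ 0.4555 -0.21  ] [ 0.4608 -0.205 ] [ 0.4594 -0.2063] -137.84083271614438
-90 [ -30.3725   35.8122  104.7252   -0.       39.4626 -162.5317]
90 [-30.3725  35.8122 104.7252  -0.      39.4626  17.4683]
-90 [11.4562 39.7663 87.9628 -0.     52.2709 -5.2438]
90 [ 11.4562  39.7663  87.9628  -0.      52.2709 174.7562]
```

View pics/c5.png

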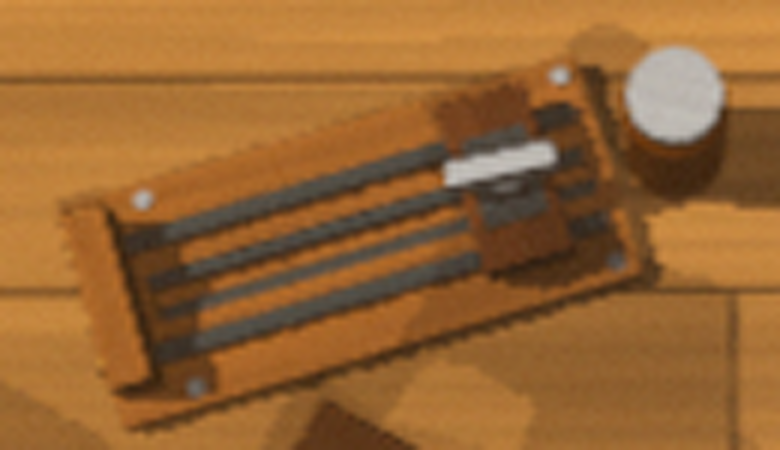

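Run:
```python
from h import *
p,P=pose("top");k=cast([[165+500/6,140+163/6]],.1,p,P);print("knob",toH(k),"jar",toH(cast([[165+675/6,140+95/6]],.145,p,P)))
Rp=R(np.deg2rad(-137.8-90))
ctrl.goto([.469,-.1976,.13],Rp)
print(ctrl.move_l([.469,-.1976,.035],.12,contact_N=15))
f0=np.array(ctrl.current_contact_force())
ctrl.command_gripper(0.0);print(ctrl.current_grip_width()*91,ctrl.current_contact_force()-f0)
ctrl.move_l([.469,-.1976,.24],.2);ctrl.sleep(.2);print(ctrl.current_contact_force(),ctrl.current_grip_width()*91)
shot("w4");cv2.imwrite("pics/side4.png",ctrl.read_camera("side"));print(ctrl.current_t(),ctrl.current_q())
```

```text
knob [[ 0.0006 -0.0915  0.1   ]] jar [[-0.0016 -0.1873  0.145 ]]
False
35.99368057141238 [-1.6281  0.9879 -0.1416]
[ 1.3952  0.1197 -3.2585] 29.517373591341656
18.85 [ -29.5723   18.55     92.666    -0.0007   68.8353 -161.7736]
```

View pics/w4.png

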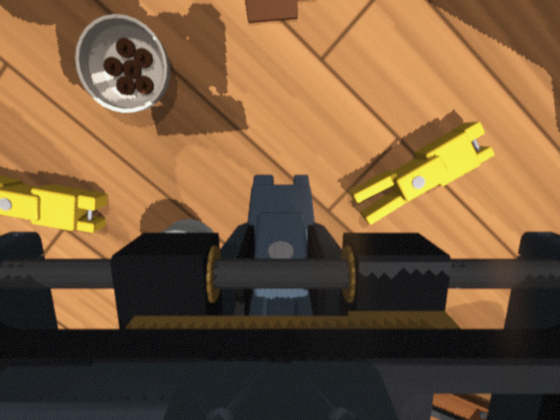

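View pics/side4.png

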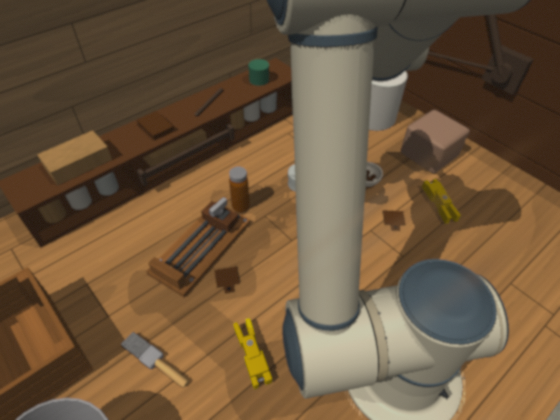

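```bash
python3 - <<'E'
import cv2
a=cv2.imread("pics/w4.png")
c=cv2.resize(a[165:325,215:350],None,fx=5,fy=5,interpolation=cv2.INTER_CUBIC)
cv2.imwrite("pics/c6.png",cv2.convertScaleAbs(c[:600],alpha=2.2,beta=20))
E
python3 - <<'E'
from h import *
p=ctrl.camera_params("wrist");P=np.load("pics/w4.npy")
t=ctrl.current_tool_pos();r=ctrl.current_eef_rot()
for px in ((264,177),(302,177),(258,186),(308,186)):
  for z in (.035-.012,.035-.005,.035-.0):
    print(px,z,(cast([px],.205+z,p,P)-t)@r)
E
```

```text
(264, 177) 0.023000000000000003 [[-0.0089  0.0115  0.0449]]
(264, 177) 0.030000000000000002 [[-0.0085  0.0045  0.0459]]
(264, 177) 0.035 [[-0.0082 -0.0005  0.0465]]
(302, 177) 0.023000000000000003 [[0.0109 0.0115 0.0449]]
(302, 177) 0.030000000000000002 [[0.0105 0.0045 0.0459]]
(302, 177) 0.035 [[ 0.0101 -0.0005  0.0465]]
(258, 186) 0.023000000000000003 [[-0.0121  0.0115  0.0402]]
(258, 186) 0.030000000000000002 [[-0.0116  0.0045  0.0413]]
(258, 186) 0.035 [[-0.0112 -0.0005  0.0422]]
(308, 186) 0.023000000000000003 [[0.0142 0.0115 0.0402]]
(308, 186) 0.030000000000000002 [[0.0135 0.0045 0.0413]]
(308, 186) 0.035 [[ 0.0131 -0.0005  0.0421]]
```

View pics/c6.png

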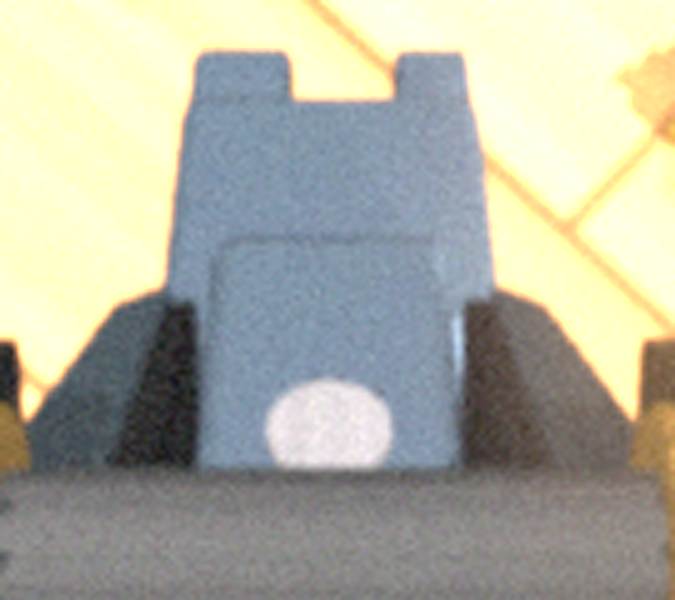

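The enlargement shows trouble. The head appears only about 55 to 64 px wide, so it is 0.1 m below the TCP. The applicator has pivoted nose-down in the grip, because the gripper call returned before full closure (36 mm, then 29.5 mm). I'll check the present state before mending it.

Run:
```python
from h import *
print(ctrl.current_grip_width()*91,ctrl.current_contact_force(),ctrl.current_wrist_torque())
ctrl.command_gripper(0.0);print(ctrl.current_grip_width()*91);ctrl.sleep(.3);print(ctrl.current_grip_width()*91,ctrl.current_t())
a=ctrl.read_camera("top");cv2.imwrite("pics/top4.png",cv2.resize(a[150:310,260:460],None,fx=4,fy=3.7,interpolation=cv2.INTER_CUBIC))
p=ctrl.camera_params("wrist")
```

```text
29.801401175309817 [-0.3078  0.4134 -3.8564] [ 0.1219 -0.0727 -0.0005]
29.92904511069597
29.769045500189666 19.3667
```

View pics/top4.png

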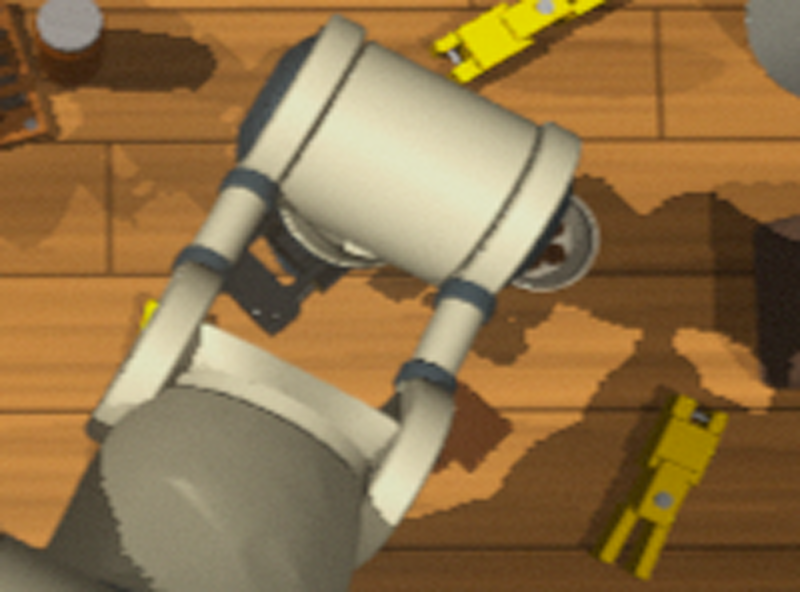

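The width is now 30 mm, a firm hold, but by perspective the applicator is pitched about 62° nose-down and its nose is about 0.11 m below the TCP. To mend it, I'll touch the nose to the table and swing the TCP back and down about the nose until it lies flat, then regrasp and wait for full closure.

```bash
python3 - <<'E'
from h import *
f=np.array([-.741,-.6717]);Rp=R(np.deg2rad(-227.8))
s=np.array([.469,-.1976])+.03*f
ctrl.move_l(np.r_[s,.15],.2)
c=ctrl.move_l(np.r_[s,.06],.04,contact_N=4)
t=ctrl.current_tool_pos();print("contact",c,t,ctrl.current_contact_force(),ctrl.current_grip_width()*91)
phi0=np.deg2rad(62)
b=lambda q:.105*np.cos(q)-.031*np.sin(q)
h=lambda q:.105*np.sin(q)+.031*np.cos(q)+.018*np.cos(q)
for d in (52,42,32,22,12,4):
    q=np.deg2rad(d)
    pt=np.r_[t[:2]-f*(b(q)-b(phi0)),t[2]+h(q)-h(phi0)]
    r=ctrl.move_l(pt,.08,contact_N=30);print(d,r,ctrl.current_tool_pos(),ctrl.current_contact_force(),ctrl.current_grip_width()*91)
    if r: break
shot("w5");print(ctrl.current_t())
E
python3 - <<'E'
import cv2
a=cv2.imread("pics/w5.png")
cv2.imwrite("pics/c7.png",cv2.convertScaleAbs(cv2.resize(a[100:325,165:400],None,fx=2.6,fy=2.6,interpolation=cv2.INTER_CUBIC),alpha=1.8,beta=15))
E
```

```text
contact True [ 0.447  -0.2176  0.1127] [ 0.9206 -0.0208  4.9142] 29.745377799315765
52 False [ 0.4611 -0.2049  0.1097] [1.7271 0.7085 0.4238] 29.753670245630843
42 False [ 0.4735 -0.1934  0.1034] [ 0.0114 -0.0825 -2.8767] 29.85593522220712
32 False [ 0.4846 -0.1833  0.0939] [ 0.1687  0.1517 -2.4628] 29.948583336075064
22 False [ 0.4942 -0.1747  0.0816] [-0.1614 -0.7244 -3.3136] 29.609289751452376
12 False [ 0.502  -0.1676  0.0665] [-0.0997 -0.1474 -3.1628] 29.62321369571896
4 False [ 0.5067 -0.1635  0.0529] [-0.1176 -0.6858 -3.5594] 29.731924163800166
23.4167
```

View pics/c7.png

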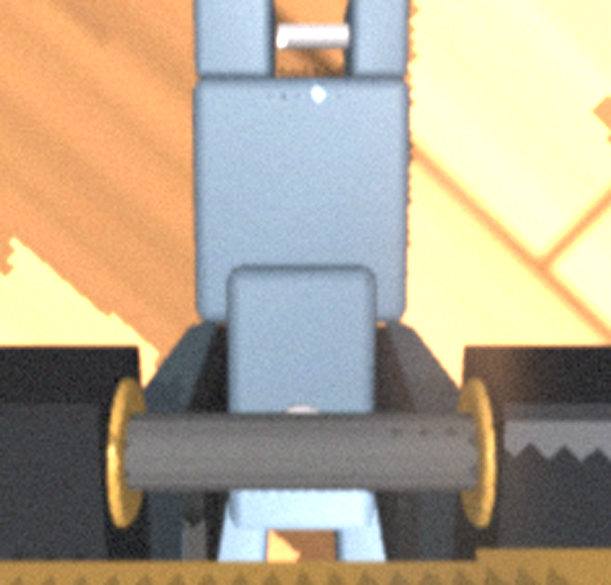

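The applicator is now nearly level in the grip: head about 82 px wide, as expected for flat. I'll lower it, release it, and look from above before regrasping.

```bash
python3 - <<'E'
from h import *
f=np.array([-.741,-.6717])
t=ctrl.current_tool_pos()
print(ctrl.move_l([t[0],t[1],.044],.04,contact_N=5),ctrl.current_tool_pos(),ctrl.current_contact_force())
ctrl.command_gripper(1.0)
t=ctrl.current_tool_pos()
ctrl.move_l(np.r_[t[:2]-.06*f,.26],.25);shot("w6");print(ctrl.current_t())
E
python3 - <<'E'
import cv2
a=cv2.imread("pics/w6.png")
cv2.imwrite("pics/c8.png",cv2.resize(a[60:240,190:370],None,fx=3.3,fy=3.3,interpolation=cv2.INTER_CUBIC))
E
```

```text
True [ 0.5069 -0.1636  0.0494] [ 1.1753 -0.9121 -1.3129]
25.725
```

View pics/c8.png

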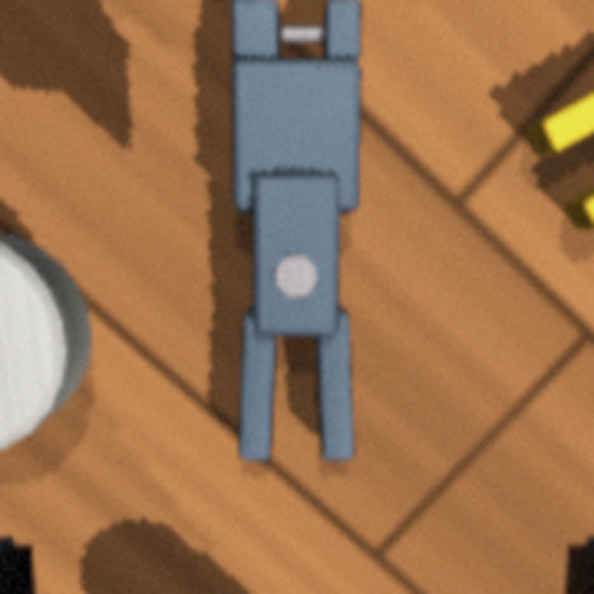

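It lies flat and undamaged, with handles at the bottom (crop 297,459) and head at the top (297,58). Measure and regrasp, with a wait for closure and a small test lift.

Run:
```python
from h import *
p=ctrl.camera_params("wrist");P=np.load("pics/w6.npy")
A=lambda l:np.array(l)/3.3+[190,60]
m=cast(A([(257,180),(336,179),(339,334),(258,335)]),.042,p,P)
h=cast(A([(235,59),(360,58)]),.036,p,P);e=cast(A([(255,459),(337,458)]),.03,p,P)
N=np.linalg.norm;print(N(m[0]-m[1]),N(m[1]-m[2]),N(h[0]-h[1]))
hc,ec=h.mean(0),e.mean(0);v=(hc-ec)[:2];th=np.arctan2(v[1],v[0]);ax=v/N(v)
print(np.degrees(th),N(v),"o",hc[:2]-.06*ax,ec[:2]+.08*ax,"mid",m.mean(0)[:2]+.005*ax)
o=np.mean([hc[:2]-.06*ax,ec[:2]+.08*ax],0);g=o-.011*ax
Rp=R(th-np.pi/2)
ctrl.goto(np.r_[g,.12],Rp);print(ctrl.move_l(np.r_[g,.034],.1,contact_N=15))
ctrl.command_gripper(0.0);w=[ctrl.current_grip_width()*91]
for i in range(6): ctrl.sleep(.1);w.append(ctrl.current_grip_width()*91)
print(w,ctrl.current_t(),ctrl.current_tool_pos(),g,ctrl.current_contact_force())
```

```text
0.02686440973766043 0.05229577536067284 0.042091673378794464
-138.07287910920422 0.13866809171756797 o [ 0.5012 -0.1685] [ 0.5002 -0.1694] mid [ 0.5015 -0.168 ]
False
[35.84755929704259, 35.75381480570787, 35.59411178901795, 35.86853010252474, 35.85325314014388, 35.92234350748706, 35.641888066763414] 28.9 [ 0.5089 -0.1616  0.034 ] [ 0.5089 -0.1616] [-0.3773  0.5568  0.3865]
```

The width is stable at 35.8 mm, not 30. In the crop the handle roots stick out about 35 mm wide beside the block (row 313), so the pads were catching on them, which is why it slipped. I'll centre the pads between the handle roots and the head shoulder (row 210) instead.

Run:
```python
from h import *
p=ctrl.camera_params("wrist");P=np.load("pics/w6.npy")
A=lambda l:np.array(l)/3.3+[190,60]
hd=cast(A([(240,211),(352,211)]),.036,p,P);hn=cast(A([(248,314),(345,313)]),.03,p,P)
a=np.deg2rad(-138.07);ax=np.r_[np.cos(a),np.sin(a)];o=np.array([.5007,-.16895])
print("head rear x",(hd[:,:2]-o)@ax,"root x",(hn[:,:2]-o)@ax, "tcp x",(ctrl.current_tool_pos()[:2]-o)@ax)
ctrl.command_gripper(.6)
```

```text
head rear x [0.0097 0.0098] root x [-0.0261 -0.0256] tcp x -0.011004472366618522
```

Run:
```python
from h import *
a=np.deg2rad(-138.07);ax=np.r_[np.cos(a),np.sin(a)];o=np.array([.5007,-.16895])
for x in (-.008,-.0065,-.0095):
    g=o+x*ax
    ctrl.move_l(np.r_[g,.0345],.05);ctrl.command_gripper(0.0);ctrl.sleep(.15);w=ctrl.current_grip_width()*91
    print(x,w,ctrl.current_contact_force(),ctrl.current_t())
    if w<32: break
    ctrl.command_gripper(.6)
```

```text
-0.008 30.156686615381613 [ 2.1733 -0.0384 -0.5084] 30.2917
```

```bash
python3 - <<'E'
from h import *
t=ctrl.current_tool_pos()
ctrl.move_l(np.r_[t[:2],.22],.2);print(ctrl.current_grip_width()*91,ctrl.current_contact_force(),ctrl.current_wrist_torque())
ctrl.goto(H(0,.024,.16),R(TH))
shot("w7");print(ctrl.current_t(),ctrl.current_grip_width()*91,ctrl.current_q(),toH(ctrl.current_tool_pos()))
E
python3 - <<'E'
import cv2
a=cv2.imread("pics/w7.png")
cv2.imwrite("pics/c9.png",cv2.convertScaleAbs(a,alpha=1.6,beta=10))
E
```

```text
30.108361206191233 [-0.5687  0.042  -3.5344] [ 0.1756 -0.156   0.015 ]
33.75 29.688874248991482 [10.868  31.8813 83.1549 -0.0036 64.9653 -5.834 ] [[-0.      0.0237  0.16  ]]
```

View pics/c9.png

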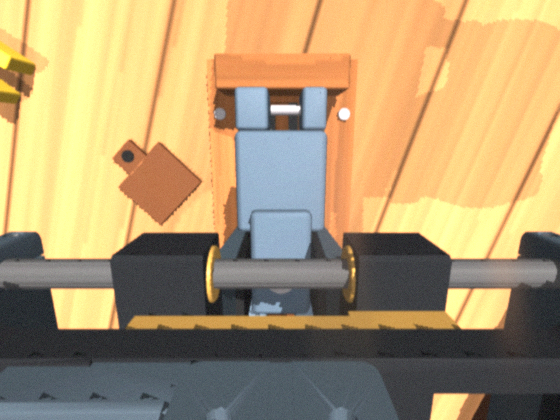

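The applicator is level and aligned: head at (281,180), cheek centre at (282,72). Lowering it into the channel.

```bash
python3 - <<'E'
from h import *
ctrl.move_l(H(0,.024,.07),.12)
f0=np.array(ctrl.current_contact_force())
c=ctrl.move_l(H(0,.024,.0515),.03,contact_N=4);print(c,toH(ctrl.current_tool_pos()),ctrl.current_contact_force()-f0)
ctrl.command_gripper(1.0);ctrl.sleep(.1)
ctrl.move_l(H(0,.024,.15),.2)
ctrl.goto(H(-.11,.0,.25),R(TH-np.pi/2))
shot("w8");print(ctrl.current_t())
E
python3 - <<'E'
import cv2
a=cv2.imread("pics/w8.png")
cv2.imwrite("pics/c10.png",cv2.resize(a[0:160,100:420],None,fx=2.5,fy=2.5,interpolation=cv2.INTER_CUBIC))
E
```

```text
True [[-0.0002  0.024   0.0524]] [-1.2877 -0.0282  8.3618]
38.4417
```

View pics/c10.png

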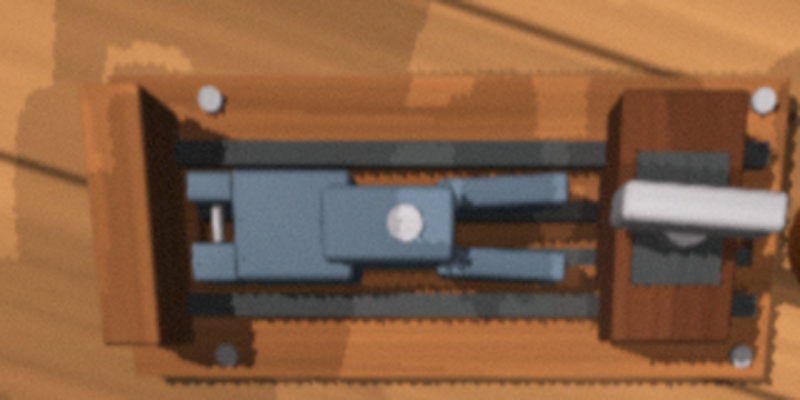

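The applicator lies flat between the strips, jaws at the left near the cheek (crop 190,190) and handles ending at (565,190). The stop is clear at (600+). I'll measure the knob, then push.

Run:
```python
from h import *
p=ctrl.camera_params("wrist");P=np.load("pics/w8.npy")
A=lambda l:np.array(l)/2.5+[100,0]
k=cast(A([(618,198),(785,210)]),.1,p,P);v=k[0]-k[1];print("knob",toH(k),toH(k).mean(0),np.degrees(np.arctan2(v[1],v[0]))-106.7)
print("stop top",toH(cast(A([(625,90),(748,92),(727,342),(612,342)]),.063,p,P)))
print("head",toH(cast(A([(234,170),(233,280)]),.036,p,P)),"handles",toH(cast(A([(567,190),(564,265)]),.03,p,P)))
print("jaw",toH(cast(A([(187,185),(193,263)]),.03,p,P)))
for th in(TH,TH-.1,TH-1.45): print(ctrl.ik(H(0,-.065,.09),R(th)))
```

```text
knob [[ 0.0023 -0.0604  0.1   ]
 [-0.0017 -0.1205  0.1   ]] [ 0.0003 -0.0905  0.1   ] -3.765002758180131
stop top [[ 0.0474 -0.0684  0.063 ]
 [ 0.0468 -0.1164  0.063 ]
 [-0.0482 -0.1162  0.063 ]
 [-0.0483 -0.0681  0.063 ]]
head [[ 0.0233  0.0927  0.036 ]
 [-0.0219  0.096   0.036 ]] handles [[ 0.0165 -0.0517  0.03  ]
 [-0.015  -0.0514  0.03  ]]
jaw [[ 0.0183  0.1152  0.03  ]
 [-0.0143  0.1151  0.03  ]]
[  2.7498  37.2813  85.5759  -0.      57.1427 -13.9502]
[ 2.7498 37.2813 85.5759 -0.     57.1427 -8.2206]
[ 2.7498 37.2813 85.5759  0.     57.1427 69.1287]
```

Run:
```python
from h import *
Rk=R(TH-.065)
ctrl.goto(H(0.0003,-.0908,.17),Rk)
print(ctrl.move_l(H(0.0003,-.0908,.09),.1,contact_N=15))
ctrl.command_gripper(0.0);ctrl.sleep(.2);print(ctrl.current_grip_width()*91,ctrl.current_contact_force())
t=ctrl.current_tool_pos();y0=toH(t)[0,1]
ctrl.move_l(H(0,-.072,.09),.05,contact_N=20);print(toH(ctrl.current_tool_pos()),ctrl.current_contact_force()[:2]@HY)
ctrl.sleep(.1)
c=ctrl.move_l(H(0,-.058,.09),.02,contact_N=8);print(c,toH(ctrl.current_tool_pos()),ctrl.current_contact_force()[:2]@HY,ctrl.current_t())
```

```text
False
20.02014201530566 [ 5.2619  1.6418 -3.9398]
[[ 0.0006 -0.0717  0.0901]] 1.9364710854393505
True [[ 0.0007 -0.0633  0.09  ]] -3.058536316985029 43.3167
```

Contact came at a gap of about 0.158, near the expected 0.160. A slightly firmer push, then tighten.

```bash
python3 - <<'E'
from h import *
ctrl.sleep(.2);print(toH(ctrl.current_tool_pos()),ctrl.current_contact_force()[:2]@HY)
c=ctrl.move_l(H(0,-.058,.09),.02,contact_N=10);print(c,toH(ctrl.current_tool_pos()),ctrl.current_contact_force()[:2]@HY)
q=np.array(ctrl.current_q())
for s in (30,60,76.5):
    t=q.copy();t[5]+=s;ctrl.movej(t.tolist());print(s,ctrl.current_contact_force(),ctrl.current_wrist_torque(),toH(ctrl.current_tool_pos()),ctrl.current_grip_width()*91)
ctrl.sleep(.2)
ctrl.command_gripper(1.0)
p=ctrl.current_tool_pos();ctrl.move_l([p[0],p[1],.2],.15)
ctrl.goto(H(-.11,.0,.25),R(TH-np.pi/2))
shot("w9");print(ctrl.current_t())
E
python3 - <<'E'
import cv2
a=cv2.imread("pics/w9.png")
cv2.imwrite("pics/c11.png",cv2.resize(a[0:160,100:420],None,fx=2.5,fy=2.5,interpolation=cv2.INTER_CUBIC))
E
```

```text
[[ 0.0008 -0.0633  0.0899]] -4.1380948640649615
True [[ 0.0008 -0.0632  0.0899]] -5.647255188344522
30 [ 2.0883 -2.3764  2.1935] [-0.5316 -0.3959 -0.0217] [[ 0.0008 -0.0633  0.09  ]] 20.084577312850513
60 [ 2.5227 -4.2482  2.6453] [-0.6815 -0.4343  0.0691] [[ 0.0008 -0.0633  0.09  ]] 20.399577311566205
76.5 [ 1.9982 -4.0512  2.2716] [-0.8699 -0.4363  0.2602] [[ 0.0008 -0.0633  0.0899]] 20.221644242908
48.1667
```

View pics/c11.png

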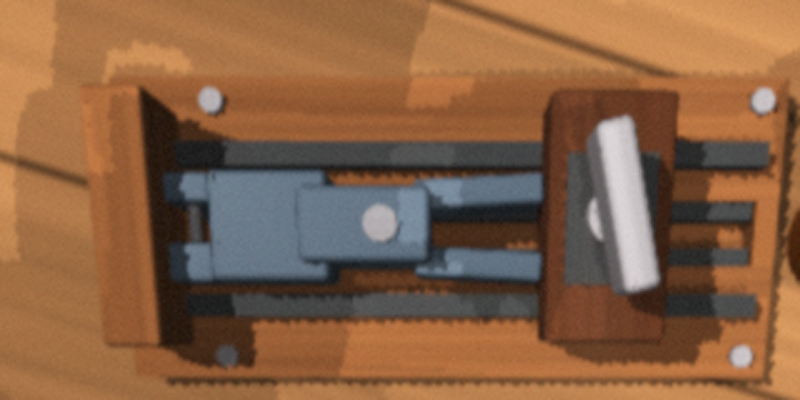

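The applicator touches both cheeks: jaws at crop x=165 against the fixed cheek, handles at 543 against the stop. The knob bar is across. Measuring its angle.

Run:
```python
from h import *
p=ctrl.camera_params("wrist");P=np.load("pics/w9.npy")
A=lambda l:np.array(l)/2.5+[100,0]
# long edges of the top face (right edge, and left edge of top face)
for a,b in (((633,120),(659,283)),((606,125),(636,291)),((619,118),(648,288))):
    k=cast(A([a,b]),.1,p,P);v=k[0]-k[1];an=np.degrees(np.arctan2(v[1],v[0]))-16.7
    print(toH(k).mean(0),np.linalg.norm(v),"knob rad",np.deg2rad(90-an))
print("stop",toH(cast(A([(553,91),(679,92),(660,342),(543,340)]),.063,p,P)))
print("handles/jaw",toH(cast(A([(543,185),(543,265)]),.03,p,P)),toH(cast(A([(165,187),(171,263)]),.03,p,P)),"head",toH(cast(A([(210,170),(209,280)]),.036,p,P)))
```

```text
[ 0.0006 -0.0707  0.1   ] 0.056174441578340985 knob rad 1.3457042574660585
[-0.0017 -0.0619  0.1   ] 0.05760704132820152 knob rad 1.3316319738397662
[-0.     -0.0663  0.1   ] 0.05874176494759026 knob rad 1.338084746747061
stop [[ 0.0472 -0.0405  0.063 ]
 [ 0.0469 -0.0897  0.063 ]
 [-0.0483 -0.0883  0.063 ]
 [-0.0475 -0.0392  0.063 ]]
handles/jaw [[ 0.0186 -0.0411  0.03  ]
 [-0.0149 -0.0421  0.03  ]] [[ 0.0177  0.1251  0.03  ]
 [-0.0141  0.1251  0.03  ]] head [[ 0.0235  0.1031  0.036 ]
 [-0.0218  0.1068  0.036 ]]
```

Run:
```python
from h import *
a=ctrl.read_camera("top");cv2.imwrite("pics/top9.png",a)
```

```text
(no output)
```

View pics/top9.png

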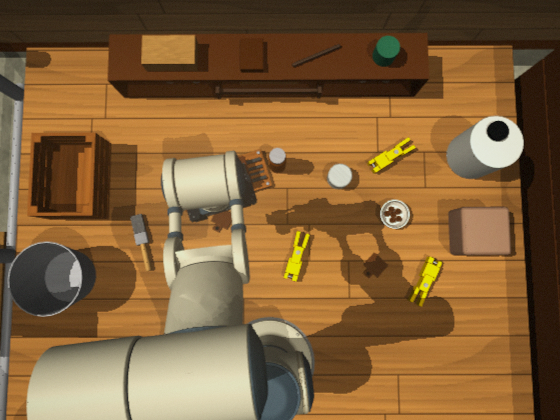

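The jar (278,158), tin (340,176), dish (395,213) and brush (142,240) are where they started. Handing in.

Run:
```python
from h import *
print(ctrl.current_t(),ctrl.current_contact_force());print(ctrl.sign_off())
```

```text
48.2167 [-0.1392 -0.1392  0.7002]
the job is handed in; nothing more can be done
None
```

The applicator is clamped in the holder and the job was handed in at about 48 s. I loosened the knob, slid the stop back to a gap of about 0.186 m, laid the blue applicator jaw-first in the channel, slid the stop up against it and tightened the knob.

**First grasp slipped:** the pads caught on the handle roots and the applicator pivoted about 62° nose-down. I laid it flat again with the nose on the table. I then regrasped it at 30 mm width, with the pads between the handle roots and the head, and it held.

**Last checks:**
- **Stop gap:** about 0.160 m from the image, against about 0.158 m from the arm's position.
- **Jaw end:** it appears to touch the fixed cheek. The image put it at 0.125 m against the cheek's 0.120 m, but I took the jaw height as 30 mm, so that reading is rough.
- **Applicator position:** flat, about 2 mm off centre, with negligible yaw.
- **Knob:** about 1.34 rad from the image, against about 1.40 rad from the turn commanded. Both are beyond 1.2.
- **Bystanders:** the jar, tin, dish and brush looked unmoved by eye in the last top view. tag_b, hidden by the arm at the start, shows no sign of having moved. tag_a was mostly hidden by the arm in that last view, so I last saw it fully when I placed the applicator.

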